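# Lock a sample carrier into the check-in cradle

## Task

Lay the blue-capped sample carrier into the blue-lipped nest of the sloping check-in cradle, flat on the deck with its cap at the uphill end, and let go of it. Then swing the red-knobbed keeper bar across it until the bar clicks fully home behind the brass nub in the catch. Leave the orange-capped carrier and the other things on the desk where they are.

Things in the scene. Friction and masses are not known exactly. Their poses are not given: they have to be found in the camera images.
- carrier_blue: The sample carrier to load: a closed rigid white plastic block 92 long x 34 wide x 28 mm high, its last 26 mm at one end a blue cap. It lies flat on the desk. Origin: centre of its underside; x along its length towards the cap, y across its width, z up.
- blue_cap (a point): Middle of the blue cap's top face: 33 mm along +x from the carrier's origin and 28 mm above its underside.
- carrier_orange: A second carrier, same size and frame, with an orange cap. Not to be moved (up to 20 mm is forgiven). The two carriers swap sides of the desk between starts.
- deck: White sloping deck of the grey cradle, fixed, 200 mm along the slope, 190 mm wide, tilted 30 degrees: it faces the robot and rises away from it. Origin: centre of the nest's floor (dark rectangle) on the deck's face, 110 mm above the desk; x up the slope, y across (left seen from the robot), z square out of the deck. The carrier's length goes along x.
- nest (a point): Centre of the nest's floor (the deck's origin). In the deck's frame, blue end lips leave 100 mm along x (lower lip 15 mm high, upper 9 mm); four flared blue side lips, 13 mm high, at x = -47 to -25 and 25 to 47 mm leave 41 mm across at the floor and more above. From x = -25 to 25 mm the sides are open for the fingers.
- light_edge (a point): Middle of the lower front edge of a white reading-light head, 110 mm wide, 36 mm deep, 22 mm high, fixed over the nest's upper half on a post behind. The edge is straight above the deck's origin, 245 mm above the desk: a gripper held upright over the nest strikes it; one tilted square to the deck passes in front of it.
- catch (a point): Middle of the catch block's top, at (0, 70, 30) mm in the deck's frame. Black block, 36 mm along x, 22 mm along y, 30 mm high, with an upright cheek at x = 11.5 to 19.5 mm, 50 mm high. The sprung brass nub stands 7 mm out of its top at x = -8.5 mm.
- keeper (a joint): Keeper bar angle about its pivot, square to the deck. 0 = shut: bar across the nest along the deck's +y, at the catch's cheek. Grows as it swings downhill; 1.57 = open, bar pointing down the slope (-x of deck); stops at 2.0. It stays where left (about 1 N at the knob moves it). From about 0.12 to 0.06 it rides over the brass nub (some 4 to 8 N at the knob); under 0.03 it is home.
- keeper_hinge (a point): Fixed point on the pivot's axis: at (0, -80, 40) mm in the deck's frame. Pivot post and eye: 22 mm diameter, up to 46 mm off the deck. The bar is a 12 mm round steel rod, 178 mm long from this axis, its middle 40 mm off the deck, so it passes 6 mm above a seated carrier.
- keeper_knob (a point): Middle of the red knob that stands on the bar's end, square to the deck: 16 mm in diameter, from 42 to 76 mm off the deck, its axis 165 mm from the pivot's axis. This point is 60 mm off the deck. It can be pushed from the side or pinched.
- sanitiser: Bystander: clear bottle with blue cap, 64 mm diameter, 170 mm tall. Origin: centre of underside.
- mug: Bystander: black mug, 80 mm diameter, 90 mm tall. Origin: centre of underside.
- tape: Bystander: yellow tape roll lying flat, 68 mm diameter, 24 mm high. Origin: centre of underside.
- jar: Bystander: amber jar, 56 mm diameter, 70 mm tall. Origin: centre of underside.
- stapler: Bystander: red and black stapler, 130 x 36 x 40 mm. Origin: centre of underside.
- eraser: Bystander: green eraser, 55 x 24 x 14 mm. Origin: centre of underside.
Mind the look-alikes: they are no part of the job. Leave any pink or purple look-alike of the carrier_blue alone.

How it is judged:
By the outcome, as a careful person would: the job done as asked, in the order asked, and still so for the second after the job is handed in, with the robot touching nothing.
It also fails if it takes over 61 s, if anything falls off the work surface, if the arm or the gripper's body presses on something with over 40 N, if the wrist force passes 120 N, or if a joint passes its speed limit or range.

## Robot

A 6-joint arm with a two-finger parallel gripper is mounted at the origin on the work surface. World frame = base frame: x ahead of the robot, y to its left, z up, the work surface at z = 0. Lengths are in mm, angles in rad, forces in N, time in s.
With the tool pointing down it reaches from about 275 to 750 mm from the base axis. Payload 10.2 kg.
Tool frame: the origin (TCP) lies at the very end of the fingers, on their centre line; the grasp point (between the pads) lies 19 mm behind it; x points along the fingers, y is the direction in which the jaws open and shut, and the axes are right-handed (so a half turn about x gives the same grasp; the last joint's range is limited). The gripper opens to 85 mm and grips with 20 to 120 N. Pads are 22 mm wide; open, the fingers measure 114 mm over their backs; the gripper's body (76 mm by 85 mm) begins 54 mm behind the grasp point. The pads swing forward as they close: fully open they stand 13 mm farther back than shut.
Start: joints at [-1.393, 0.313, 1.498, -0, 1.331, -0.223], TCP at [204.819, -483.405, 203.294] pointing down, gripper open.
Joint ranges: [-2.94, 2.94], [-0.97, 2.17], [0.19, 2.56], [-1.23, 4.37], [0.02, 3.11], [-2.88, 2.88]. Speed limits (rad/s): [2.39, 2.39, 3.01, 3.14, 3.14, 3.14].

## Interface

Orientations are given as a unit quaternion [w, x, y, z].
In Python, from rig import ctrl, viewer, order gives the robot as it stands. The module is installed in compiled form; this text tells all that it offers.
- The arm moves only by the tool carry_out, never from a script. Its argument "deltas" is a list of rows, each a list of 7 numbers: the gripper command: -1 is fully open, 1 is shut, values between are in proportion, then the shift along the tool's x, y, z in mm, then the turn, a rotation vector about the tool's x, y, z in degrees. A call has exactly 5 rows; each row is the pose to reach, as a shift and turn from the pose commanded when the call began, along the tool's axes at that moment; what a row does not reach only later rows make up. A row lasts 1/8 s, in which the tool goes at most 62.5 mm and 10.7 degrees, less where a joint would pass 70% of its speed; a pose out of reach is approached as far as the arm can. A call with a gripper value outside its range is refused whole. The fingers move at their own pace and stop on an object; "newtons" is the grip in N (left out, the last holds). Time passes only in rows, so rows that repeat a pose let the fingers close, or fill a call up. It gives the time, the measured TCP pose, the force and the opening at its end, in the units of the state.
- ctrl.sense(): the state, without advancing time (a new reading comes with each control period).
- viewer.capture(name): name is "side" or "top" or "wrist"; returns the picture (384x512x3 uint8, red, green, blue); there is no depth.
- viewer.calibration(name): a dict with "fx", "fy", "cx", "cy" (pixels), "k1" (the pictures are not rectified: a ray, as slopes to the right and down, at radius r is drawn at 1 + k1 r^2 times it, then the intrinsics apply), "xyz" and "attitude" of the camera in the world; the wrist camera has in their place "T_tool_cam" (4x4, takes a point from camera to tool coordinates, whose origin is the TCP and whose axes are the tool frame's). Camera axes: x right, y down, z forward; pixel columns grow to the right and rows downward; lengths in mm; the calibration is good to about 2 mm. A picture is of the moment at which its call begins: read the wrist's pose just before it. calibration takes no time and is no camera call.
- order.finish_job(): hands the job in, once; it reports no verdict.
The state is a dict: "time_s": time; "joints": joint angles; "dq": joint speeds; "tau": joint torques, N m; "eef_pos": TCP position; "ee_rot": TCP orientation; "force": force on the tool from outside, world axes, zero at the start; "wrist_torque": the same for the moment, N m; "grip_width": opening from 0.0 (shut) to 1.0 (fully open).
Only numpy, scipy, OpenCV 4.12 (cv2) and the standard library are available. Lean on these libraries where they do the work, as an engineer would, in place of code of your own. Each camera call takes 0.05 s, during which the arm holds its last target. There are 200 camera calls.

## Working session

There is one attempt and no reset: what is moved stays moved. The work goes in short steps, Python scripts to look and compute and a tool call to move; the robot and the scene stay as the last step left them, time stands still between calls to the robot, and variables do not carry over. Pictures are saved under pics/ and viewed, about 8 in all and at most 12, crops included, and the job is handed in when it is done.

Besides the shell and the picture viewer there is one more tool, called after "Emit:" as a command line: name --pt "numbers of a row" for each row, then --argument value for the rest. carry_out: Moves the arm, as the interface text tells. Its arguments: {"type":"object","properties":{"deltas":{"type":"array"},"newtons":{"type":"number"}},"required":["deltas"]}

```bash
mkdir -p pics; python3 - <<'E'
from rig import ctrl, viewer, order
import cv2,numpy as np
s=ctrl.sense();print({k:np.round(v,3).tolist() for k,v in s.items()})
for n in("top","side"):
    im=viewer.capture(n);cv2.imwrite(f"pics/{n}0.png",cv2.resize(im[:,:,::-1],(800,600),interpolation=cv2.INTER_CUBIC))
    cv2.imwrite(f"pics/{n}0_raw.png",im[:,:,::-1])
for n in("top","side","wrist"): print(n,viewer.calibration(n))
E
```

```text
{'time_s': 0.0, 'joints': [-1.393, 0.313, 1.498, 0.0, 1.331, -0.223], 'dq': [-0.0, -0.001, -0.0, -0.001, 0.0, -0.001], 'tau': [-0.0, -41.227, -25.975, -0.0, 0.004, -0.0], 'eef_pos': [204.771, -483.113, 202.745], 'ee_rot': [0.14, 0.693, 0.141, -0.693], 'force': [0.819, 0.543, 0.076], 'wrist_torque': [0.008, 0.022, -0.003], 'grip_width': 1.003}
top {'fx': 459.1132736007745, 'fy': 459.1132736007745, 'cx': 255.85535526230305, 'cy': 187.55914183203728, 'k1': -0.06408356050129287, 'xyz': array([ 304.78437407,  -16.98968464, 1607.99208509]), 'attitude': array([ 0.04535173, -0.70449606,  0.70738445, -0.03515327])}
side {'fx': 373.06208241664666, 'fy': 373.06208241664666, 'cx': 255.809848058551, 'cy': 195.12445870807105, 'k1': -0.12438932679624284, 'xyz': array([ 345.92718431,  806.58900709, 1147.50785998]), 'attitude': array([ 0.02522069, -0.04403156,  0.94131518, -0.33369279])}
wrist {'fx': 331.7822325278699, 'fy': 331.7822325278699, 'cx': 252.44411177841488, 'cy': 191.44008576606274, 'k1': -0.05264080534713823, 'T_tool_cam': array([[ 5.80486116e-05, -3.06891431e-01,  9.51744528e-01,
        -1.71523227e+02],
       [ 9.99999989e-01,  1.47488475e-04, -1.34339221e-05,
        -4.83618453e-01],
       [-1.36248593e-04,  9.51744518e-01,  3.06891436e-01,
        -7.97944448e+01],
       [ 0.00000000e+00,  0.00000000e+00,  0.00000000e+00,
         1.00000000e+00]])}
```

View pics/top0.png

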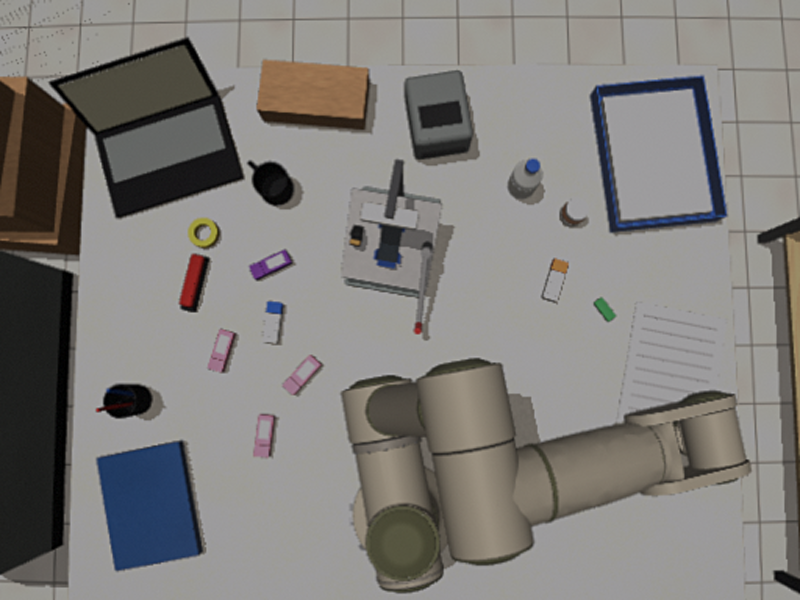

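View pics/side0.png

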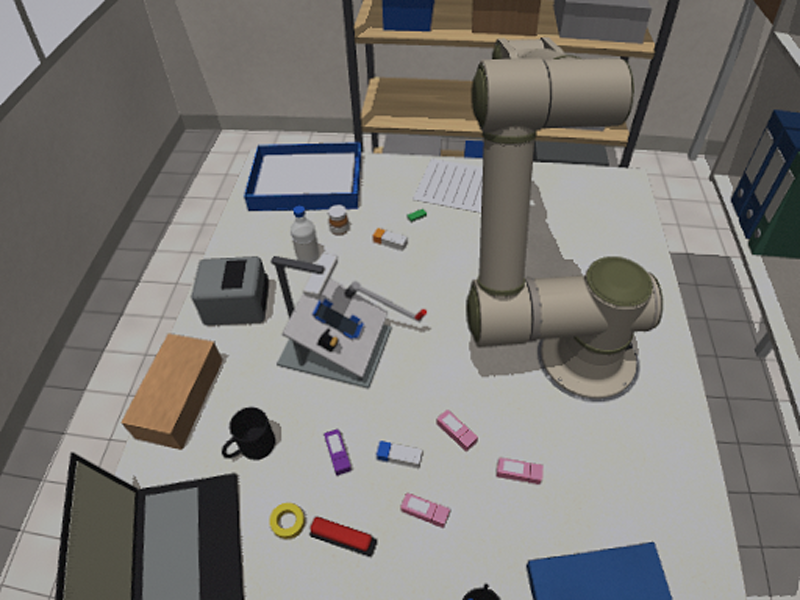

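The top view shows blue-capped white carrier at about (272,322) (800×600), cap at its upper end. Orange-capped one is at (555,280). Look-alikes are purple at (271,264) and pink at (222,350), (302,374), (264,435); only (272,322) is white with a blue cap. The cradle is centred near (390,240), with its catch at (356,236), knob at (418,328) and hinge at (427,245). I'll confirm in enlarged crops.

```bash
cat > h.py <<'E'
import numpy as np,cv2
from scipy.spatial.transform import Rotation as R
from rig import ctrl,viewer
def rot(q): return R.from_quat(np.r_[q[1:],q[0]])
def cam(n,s=None):
    c=viewer.calibration(n)
    if n=="wrist":
        s=s or ctrl.sense(); T=np.eye(4);T[:3,:3]=rot(s["ee_rot"]).as_matrix();T[:3,3]=s["eef_pos"]
        T=T@c["T_tool_cam"];c["M"]=T[:3,:3];c["xyz"]=T[:3,3]
    else: c["M"]=rot(c["attitude"]).as_matrix()
    c["K"]=np.array([[c["fx"],0,c["cx"]],[0,c["fy"],c["cy"]],[0,0,1]]);c["D"]=np.array([c["k1"],0,0,0.])
    return c
def proj(c,P):
    P=np.atleast_2d(P).astype(float);M=c["M"].T
    return cv2.projectPoints(P.reshape(-1,1,3),cv2.Rodrigues(M)[0],-M@c["xyz"],c["K"],c["D"])[0].reshape(-1,2)
def unproj(c,uv,z):
    p=cv2.undistortPoints(np.array(uv,float).reshape(-1,1,2),c["K"],c["D"]).reshape(-1,2)
    d=np.c_[p,np.ones(len(p))]@c["M"].T
    return c["xyz"]+d*((z-c["xyz"][2])/d[:,2])[:,None]
def deckT(x,y,yaw):  # deck frame in world; x up the slope
    return R.from_euler("ZY",[yaw,-np.pi/6]).as_matrix(),np.array([x,y,110.])
E
python3 - <<'E'
from h import *
t=cv2.imread("pics/top0_raw.png");s=cv2.imread("pics/side0_raw.png")
f=lambda im,x,y,w,h,k:cv2.resize(im[y:y+h,x:x+w],None,fx=k,fy=k,interpolation=cv2.INTER_CUBIC)
a=f(t,210,98,80,120,5);b=f(t,160,190,40,30,9);d=f(s,170,160,110,90,3.6)
o=np.zeros((600,800,3),np.uint8);o[:600,:400]=a;o[:270,400:760]=b;o[270:594,400:796]=d[:324,:396]
cv2.imwrite("pics/crop1.png",o)
c=cam("top")
hsv=cv2.cvtColor(t,cv2.COLOR_BGR2HSV)
m=(hsv[...,0]>95)&(hsv[...,0]<130)&(hsv[...,1]>140)&(hsv[...,2]>60)
m2=np.zeros_like(m);m2[185:225,165:185]=m[185:225,165:185]
v,u=np.nonzero(m2);print("cap px",u.mean(),v.mean(),len(u),unproj(c,[[u.mean(),v.mean()]],28))
E
```

```text
cap px 175.18032786885246 196.40983606557376 61 [[456.05604649 285.81525043  28.        ]]
```

View pics/crop1.png

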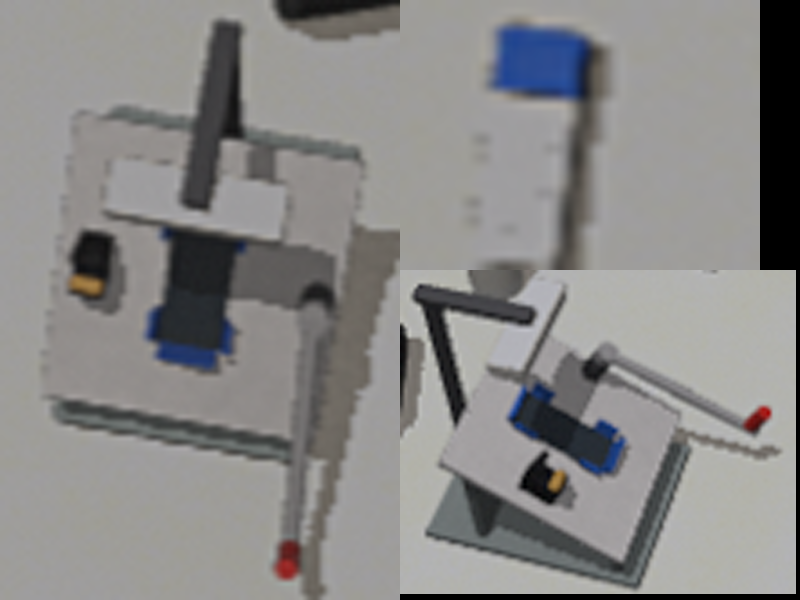

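```bash
cat > fit.py <<'E'
from h import *
from scipy.optimize import least_squares
ct,cs=cam("top"),cam("side")
T=lambda U,V:((U+.5)/5-.5+210,(V+.5)/5-.5+98)
S=lambda U,V:((U-400+.5)/3.6-.5+170,(V-270+.5)/3.6-.5+160)
# (cam, pixel, point fn(xo,th))
L=[(ct,T(72,113),lambda o,h:(o+100,95,0)),(ct,T(360,158),lambda o,h:(o+100,-95,0)),(ct,T(43,397),lambda o,h:(o-100,95,0)),
(ct,T(86,285),lambda o,h:(-8.5,70,34)),(ct,T(190,345),lambda o,h:(-50,0,0)),(ct,T(316,295),lambda o,h:(0,-80,46)),
(ct,T(287,562),lambda o,h:(-165*np.sin(h),-80+165*np.cos(h),66)),
(cs,S(440,462),lambda o,h:(o+100,95,0)),(cs,S(624,562),lambda o,h:(o-100,95,0)),(cs,S(680,412),lambda o,h:(o-100,-95,0)),
(cs,S(556,482),lambda o,h:(-8.5,70,34)),(cs,S(606,352),lambda o,h:(0,-80,46)),(cs,S(758,419),lambda o,h:(-165*np.sin(h),-80+165*np.cos(h),60))]
def res(p):
    M,t=deckT(*p[:3])
    r=[(proj(c,M@np.array(f(p[3],p[4]))+t)[0]-uv) for c,uv,f in L]
    l=proj(ct,t+[0,0,135])[0]-np.array(T(193,229))
    return np.array(r+[l])
r=least_squares(lambda p:res(p).ravel(),[600,20,-.1,0,1.6],loss="soft_l1",x_scale=[10,10,.1,10,.1])
print(np.round(r.x,3));print(np.round(res(r.x),1).tolist())
M,t=deckT(*r.x[:3]);print(M.round(3).tolist())
im=cv2.imread("pics/top0_raw.png")
g=cv2.cvtColor(im,cv2.COLOR_BGR2HSV)[180:230,160:190].astype(int)
w=(g[...,1]<25)&(g[...,2]>np.percentile(g[...,2],80))
E
python3 fit.py; python3 - <<'E'
from h import *
c=cam("top");z=28
im=cv2.imread("pics/top0_raw.png")
g=cv2.cvtColor(im,cv2.COLOR_BGR2GRAY)[184:226,162:188]
print(g[::2].tolist())
E
```

```text
[ 5.92809e+02  2.56950e+01 -1.67000e-01 -6.26500e+00  1.61900e+00]
[[0.1, 0.8], [0.4, 0.9], [-0.3, 0.4], [-0.1, 0.5], [-0.2, -0.0], [-0.5, 4.6], [-0.0, -0.3], [-1.1, 0.2], [-0.6, -0.1], [-0.8, -0.3], [-0.3, -0.9], [-1.0, -0.5], [-1.9, -0.3], [-0.2, 0.8]]
[[0.854, 0.166, -0.493], [-0.144, 0.986, 0.083], [0.5, 0.0, 0.866]]
[[157, 157, 157, 157, 157, 157, 157, 157, 158, 158, 157, 157, 157, 157, 158, 157, 157, 157, 158, 158, 156, 157, 158, 157, 158, 158], [157, 157, 157, 157, 156, 156, 156, 155, 158, 156, 157, 157, 158, 157, 157, 157, 157, 157, 157, 158, 156, 157, 156, 158, 158, 156], [157, 158, 157, 156, 157, 157, 157, 157, 157, 156, 158, 157, 157, 157, 156, 156, 157, 157, 158, 157, 157, 157, 157, 157, 158, 158], [157, 157, 158, 157, 157, 157, 157, 158, 157, 158, 158, 159, 158, 158, 158, 157, 157, 158, 156, 157, 158, 158, 157, 158, 158, 157], [157, 157, 157, 157, 157, 157, 158, 158, 158, 145, 125, 124, 142, 162, 161, 161, 160, 160, 160, 160, 158, 158, 157, 157, 158, 157], [156, 157, 157, 157, 156, 157, 158, 159, 134, 80, 68, 69, 72, 71, 70, 70, 71, 75, 79, 128, 158, 160, 158, 158, 157, 
[... 1235 characters left out ...]
 83, 109, 138, 158, 158, 157, 158, 157, 157], [157, 157, 157, 157, 157, 157, 157, 158, 159, 157, 157, 158, 159, 160, 161, 123, 71, 94, 135, 160, 159, 157, 158, 157, 157, 156], [157, 158, 157, 157, 157, 158, 157, 157, 156, 155, 157, 156, 158, 160, 145, 96, 78, 102, 135, 159, 158, 157, 157, 156, 156, 157], [157, 157, 157, 156, 158, 157, 157, 157, 156, 156, 155, 134, 106, 107, 101, 96, 102, 106, 133, 157, 157, 157, 157, 157, 157, 157], [157, 157, 157, 156, 157, 157, 157, 157, 157, 158, 157, 157, 159, 160, 159, 159, 159, 159, 158, 158, 157, 157, 157, 157, 157, 157], [158, 157, 157, 157, 157, 157, 157, 158, 156, 157, 156, 156, 157, 157, 157, 157, 157, 156, 158, 157, 157, 157, 156, 155, 157, 157]]
```

The crops confirm the target: white block, blue cap. The deck fit comes out at about (593,26), yaw −0.167, consistent in both views except the hinge eye, where my click was poor. Next I'll plan the move over the carrier with the wrist camera on the robot side.

```bash
cat > plan.py <<'E'
from h import *
def down(yaw): # tool x down, tool y = object's y, z = object's x
    return R.from_matrix(np.c_[[0,0,-1],[-np.sin(yaw),np.cos(yaw),0],[np.cos(yaw),np.sin(yaw),0]])
def deckR(x,y,yaw):
    M,_=deckT(x,y,yaw);return R.from_matrix(np.c_[-M[:,2],M[:,1],M[:,0]])
def plan(way,g,p=None,r=None,dmax=60,amax=10.4):
    """way: list of (pos,R[,dmax]); prints calls of 5 rows."""
    s=ctrl.sense()
    p=np.array(s["eef_pos"]) if p is None else np.array(p,float); r=rot(s["ee_rot"]) if r is None else r
    rows=[]
    for w in way:
        dm=w[2] if len(w)>2 else dmax
        P,Q=np.array(w[0],float),w[1]; rv=(r.inv()*Q).as_rotvec()
        n=max(1,int(np.ceil(max(np.linalg.norm(P-p)/dm,np.degrees(np.linalg.norm(rv))/amax))))
        rows+=[(p+(P-p)*k/n,r*R.from_rotvec(rv*k/n)) for k in range(1,n+1)]
        p,r=P,Q
    p,r=(np.array(s["eef_pos"]),rot(s["ee_rot"]))
    for i in range(0,len(rows),5):
        b=rows[i:i+5]; b+=[b[-1]]*(5-len(b))
        o=[[g]+np.round(r.inv().apply(P-p),1).tolist()+np.round(np.degrees((r.inv()*Q).as_rotvec()),1).tolist() for P,Q in b]
        print(str(o).replace("-0.0,","0,").replace("0.0,","0,"));p,r=b[-1]
E
python3 - <<'E'
from plan import *
plan([((413,290,190),down(-.11))],-1)
E
```

```text
[[-1, 0.9, -42.0, -32.9, -10, 0, 0.0], [-1, 1.8, -84.1, -65.8, -20.1, 0, 0.0], [-1, 2.7, -126.1, -98.7, -30.1, 0, 0.0], [-1, 3.6, -168.2, -131.6, -40.2, 0, 0.0], [-1, 4.5, -210.2, -164.5, -50.2, 0, 0.0]]
[[-1, 0.9, -1.6, -53.4, -10, 0, 0.0], [-1, 1.8, -3.2, -106.7, -20.1, 0, 0.0], [-1, 2.7, -4.8, -160.1, -30.1, 0, 0.0], [-1, 3.5, -6.4, -213.4, -40.2, 0, 0.0], [-1, 4.4, -8.0, -266.8, -50.2, 0, 0.0]]
[[-1, 0.9, 40, -35.4, -10, 0, 0.0], [-1, 1.7, 80, -70.7, -20.1, 0, 0.0], [-1, 2.6, 120, -106.1, -30.1, 0, 0.0], [-1, 3.4, 160, -141.4, -40.2, 0, 0.0], [-1, 4.3, 200, -176.8, -50.2, 0, 0.0]]
```

Emit:
carry_out --pt "-1 1 -42 -33 -10 0 0" --pt "-1 2 -84 -66 -20 0 0" --pt "-1 3 -126 -99 -30 0 0" --pt "-1 4 -168 -132 -40 0 0" --pt "-1 4 -210 -165 -50 0 0"

```text
time_s: 0.72
eef_pos: [274.8, -223.9, 199.1]
ee_rot: [0.422, 0.568, 0.422, -0.567]
force: [-0.2, -1.0, -0.3]
grip_width: 1.0
```

Emit:
carry_out --pt "-1 1 -2 -53 -10 0 0" --pt "-1 2 -3 -107 -20 0 0" --pt "-1 3 -5 -160 -30 0 0" --pt "-1 4 -6 -213 -40 0 0" --pt "-1 4 -8 -267 -50 0 0"

```text
time_s: 1.35
eef_pos: [345.5, 33.7, 195.3]
ee_rot: [0.622, 0.336, 0.622, -0.336]
force: [1.1, -1.4, 0.8]
grip_width: 1.0
```

Emit:
carry_out --pt "-1 1 40 -35 -10 0 0" --pt "-1 2 80 -71 -20 0 0" --pt "-1 3 120 -106 -30 0 0" --pt "-1 3 160 -141 -40 0 0" --pt "-1 4 200 -177 -50 0 0"

```text
time_s: 1.98
eef_pos: [417.0, 291.1, 191.0]
ee_rot: [0.706, 0.041, 0.706, -0.041]
force: [0.9, -1.2, 0.2]
grip_width: 0.996
```

```bash
cat > blue.py <<'E'
from plan import *
s=ctrl.sense();im=viewer.capture("wrist")[:,:,::-1].copy();cv2.imwrite("pics/w1_raw.png",im)
c=cam("wrist",s);g=cv2.cvtColor(im,cv2.COLOR_BGR2HSV)
m=((g[...,0]>95)&(g[...,0]<130)&(g[...,1]>140)&(g[...,2]>60)).astype(np.uint8)
n,l,st,ce=cv2.connectedComponentsWithStats(m)
for i in range(1,n):
    if st[i,4]>100: print(st[i],ce[i],unproj(c,[ce[i]],28).round(1))
cv2.imwrite("pics/w1.png",cv2.resize(im,(768,576),interpolation=cv2.INTER_CUBIC))
E
python3 blue.py
```

```text
[248 188  22  22 441] [258.40589569 198.62811791] [[455.7 294.   28. ]]
```

View pics/w1.png

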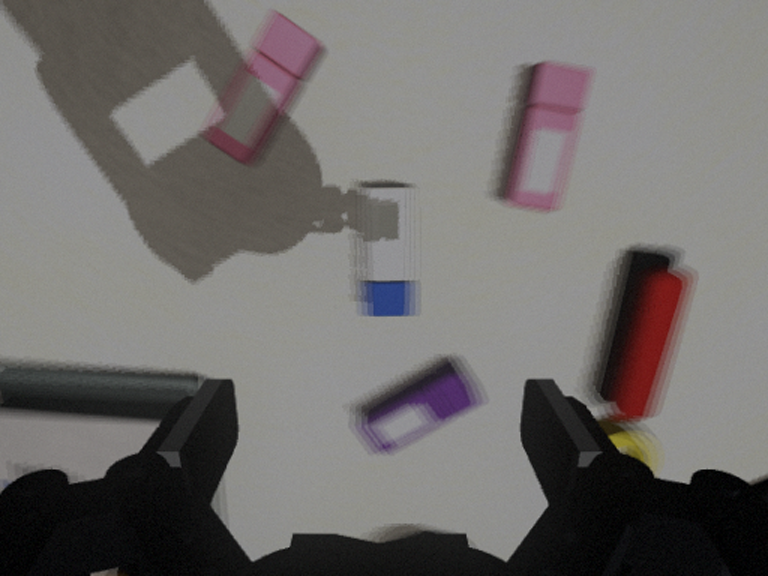

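The wrist picture is motion-blurred. It shows the white and blue carrier at about (388,250), cap down in the image (+x). I'll lower, settle and look again.

Emit:
carry_out --pt "-1 30 0 3 0 0 0" --pt "-1 50 0 6 0 0 0" --pt "-1 50 0 6 0 0 0" --pt "-1 50 0 6 0 0 0" --pt "-1 50 0 6 0 0 0"

```text
time_s: 2.65
eef_pos: [423.2, 288.7, 142.2]
ee_rot: [0.706, 0.044, 0.705, -0.043]
force: [0.4, -0.1, 0.5]
grip_width: 1.002
```

```bash
cat > carr.py <<'E'
from plan import *
from scipy.optimize import minimize
s=ctrl.sense();im=viewer.capture("wrist")[:,:,::-1].copy();cv2.imwrite("pics/w2_raw.png",im)
c=cam("wrist",s);print(np.abs(s["dq"]).max(),s["eef_pos"])
# rectify to desk plane z=28 : 0.5 mm grid around (425,292)
xs=np.arange(360,490,.5);ys=np.arange(345,240,-.5)
X,Y=np.meshgrid(xs,ys,indexing="ij");uv=proj(c,np.c_[X.ravel(),Y.ravel(),np.full(X.size,28.)]).astype(np.float32)
re=cv2.remap(im,uv[:,0].reshape(X.shape),uv[:,1].reshape(X.shape),cv2.INTER_LINEAR)[::-1]
cv2.imwrite("pics/w2_rect.png",cv2.resize(re,None,fx=2,fy=2))
g=cv2.cvtColor(im,cv2.COLOR_BGR2HSV)
m=((g[...,0]>95)&(g[...,0]<130)&(g[...,1]>140)&(g[...,2]>60)).astype(np.uint8)
n,l,st,ce=cv2.connectedComponentsWithStats(m)
i=1+np.argmax(st[1:,4]);v,u=np.nonzero(l==i)
P=unproj(c,np.c_[u,v],28)[:,:2];rc=cv2.minAreaRect(P.astype(np.float32));print(st[i],P.mean(0),rc)
# white top+cap: minAreaRect of bright/white region touching cap
E
python3 carr.py
```

```text
0.0038474495218540393 [423.16692191 288.66583291 142.2279049 ]
[238 197  36  25 878] [454.85470076 288.34511014] ((455.0252685546875, 288.5529479980469), (32.26180648803711, 23.68096351623535), 82.93450927734375)
```

View pics/w2_rect.png

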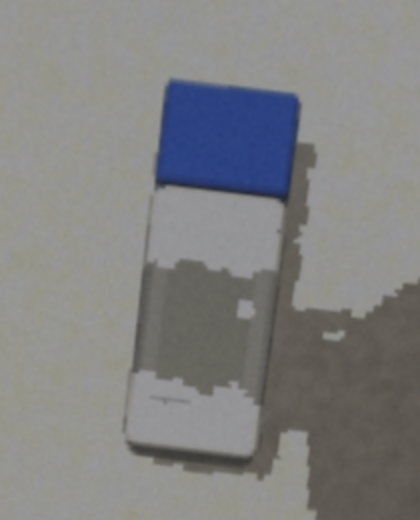

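Rectified at z = 28 mm, the carrier measures 92×33 mm. Its centre is (422.3,292.1), yaw −0.117, cap towards +x. Sizes match, so I'll go down and grasp.

```bash
python3 - <<'E'
from plan import *
plan([((422.3,292.1,60),down(-.117)),((422.3,292.1,5),down(-.117),28)],-1)
E
```

```text
[[-1, 41.1, 1.6, -0.7, -0.2, 0, -0.0], [-1, 82.1, 3.3, -1.3, -0.3, 0.1, -0.0], [-1, 109.6, 3.2, -1.4, -0.3, 0.1, -0.0], [-1, 137.1, 3.2, -1.4, -0.3, 0.1, -0.0], [-1, 137.1, 3.2, -1.4, -0.3, 0.1, -0.0]]
```

Emit:
carry_out --pt "-1 41 1.6 -0.7 0 0 0" --pt "-1 82 3.3 -1.3 0 0 0" --pt "-1 110 3.3 -1.4 0 0 0" --pt "-1 130 3.3 -1.4 0 0 0" --pt "-1 137 3.3 -1.4 0 0 0" --newtons 40

```text
time_s: 3.32
eef_pos: [421.6, 291.9, 3.8]
ee_rot: [0.705, 0.043, 0.706, -0.044]
force: [-0.3, 0.8, -0.3]
grip_width: 0.998
```

Emit:
carry_out --pt "1 0 0 0 0 0 0" --pt "1 0 0 0 0 0 0" --pt "1 0 0 0 0 0 0" --pt "1 0 0 0 0 0 0" --pt "1 0 0 0 0 0 0" --newtons 40

```text
time_s: 3.95
eef_pos: [421.9, 292.0, 4.5]
ee_rot: [0.706, 0.043, 0.706, -0.043]
force: [-0.4, -0.1, -0.3]
grip_width: -0.002
```

Emit:
carry_out --pt "1 0 0 0 0 0 0" --pt "1 0 0 0 0 0 0" --pt "1 -10 0 0 0 0 0" --pt "1 -40 0 0 0 0 0" --pt "1 -90 0 0 0 0 0"

```text
time_s: 4.58
eef_pos: [421.1, 291.7, 95.0]
ee_rot: [0.705, 0.043, 0.707, -0.044]
force: [1.1, 0.0, 0.3]
grip_width: 0.004
```

Grip width is about 0, so nothing was grasped. I'll look.

```bash
python3 - <<'E'
from plan import *
s=ctrl.sense();im=viewer.capture("wrist")[:,:,::-1].copy();c=cam("wrist",s);print(s["joints"],s["force"])
k=viewer.capture("side")[:,:,::-1]
o=np.zeros((600,800,3),np.uint8);o[:384,:512]=im
k2=cv2.resize(k[190:390,170:420],None,fx=1.0,fy=1.0);o[390:590,:250]=k2
t=viewer.capture("top")[:,:,::-1];o[390:590,260:510]=t[120:320,100:350]
cv2.imwrite("pics/w3.png",o)
g=cv2.cvtColor(im,cv2.COLOR_BGR2HSV)
m=((g[...,0]>95)&(g[...,0]<130)&(g[...,1]>140)&(g[...,2]>60)).astype(np.uint8)
n,l,st,ce=cv2.connectedComponentsWithStats(m)
for i in range(1,n):
    if st[i,4]>100: print(st[i],ce[i],unproj(c,[ce[i]],28).round(1))
E
```

```text
[ 3.76732743e-01  4.00436764e-01  1.67760126e+00 -9.67141162e-06
  1.06606603e+00 -1.07124618e+00] [1.10630277 0.0294241  0.34539071]Traceback (most recent call last):
  File "<stdin>", line 5, in <module>
ValueError: could not broadcast input array from shape (194,250,3) into shape (200,250,3)
```

```bash
python3 - <<'E'
from plan import *
s=ctrl.sense();im=viewer.capture("wrist")[:,:,::-1].copy();c=cam("wrist",s)
k=viewer.capture("side")[:,:,::-1]
o=np.zeros((600,800,3),np.uint8);o[:384,:512]=im
o[390:580,:250]=k[190:380,170:420]
t=viewer.capture("top")[:,:,::-1];o[390:590,260:510]=t[120:320,100:350]
cv2.imwrite("pics/w3.png",o)
g=cv2.cvtColor(im,cv2.COLOR_BGR2HSV)
m=((g[...,0]>95)&(g[...,0]<130)&(g[...,1]>140)&(g[...,2]>60)).astype(np.uint8)
n,l,st,ce=cv2.connectedComponentsWithStats(m)
for i in range(1,n):
    if st[i,4]>100: print(st[i],ce[i],unproj(c,[ce[i]],28).round(1))
E
```

```text
[ 229  212   41   29 1108] [248.88628159 225.43411552] [[453.6 288.   28. ]]
```

View pics/w3.png

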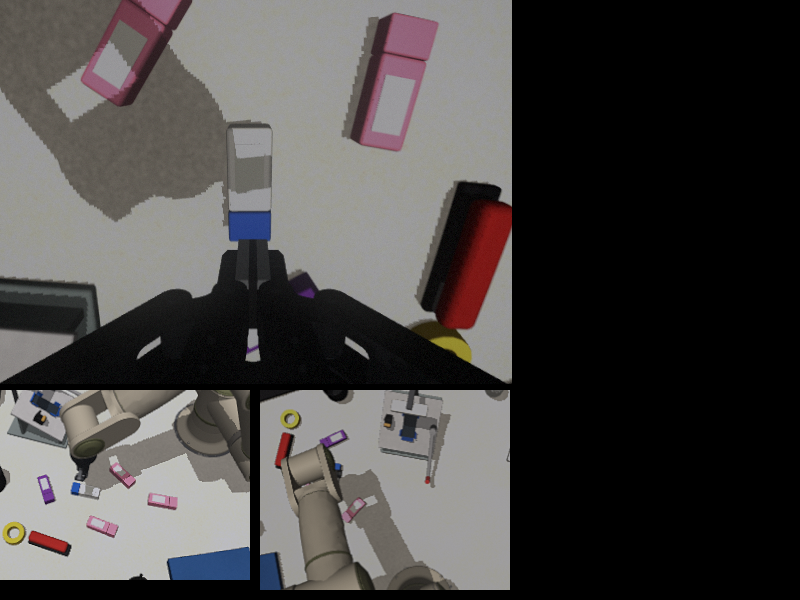

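The carrier hasn't moved (cap still at (454,288)), and the fingers closed without touching it. I'll repeat with a half-closed gripper at the bottom and look there before closing.

Emit:
carry_out --pt "-1 0 0 0 0 0 0" --pt "-1 0 0 0 0 0 0" --pt "-1 0 0 0 0 0 0" --pt "-1 25 0 0 0 0 0" --pt "-1 50 0 0 0 0 0"

```text
time_s: 5.45
eef_pos: [421.9, 292.0, 43.7]
ee_rot: [0.706, 0.043, 0.706, -0.043]
force: [0.0, -0.7, -0.4]
grip_width: 0.993
```

Emit:
carry_out --pt "-1 25 0 0 0 0 0" --pt "-1 41 0 0 0 0 0" --pt "0 41 0 0 0 0 0" --pt "0 41 0 0 0 0 0" --pt "0 41 0 0 0 0 0"

```text
time_s: 6.08
eef_pos: [422.3, 292.2, 4.1]
ee_rot: [0.706, 0.044, 0.705, -0.043]
force: [-0.3, -0.4, 0.3]
grip_width: 0.498
```

```bash
python3 - <<'E'
from plan import *
s=ctrl.sense();print(s["eef_pos"],s["grip_width"],s["force"]);cw=cam("wrist",s);cs=cam("side")
im=viewer.capture("wrist")[:,:,::-1].copy();k=viewer.capture("side")[:,:,::-1].copy()
for n,c,i in(("wrist",cw,im),("side",cs,k)):
    a=-.117;f=lambda x,y,z:[422.2+x*np.cos(a)-y*np.sin(a),292.1+x*np.sin(a)+y*np.cos(a),z]
    for z,col in((0,(0,255,0)),(28,(0,255,255))):
        for x in(-46,46):
            for y in(-17,17): cv2.circle(i,tuple(np.int32(np.round(proj(c,f(x,y,z))[0]))),1,col,-1)
    cv2.circle(i,tuple(np.int32(np.round(proj(c,s["eef_pos"])[0]))),1,(0,0,255),-1)
o=np.zeros((600,800,3),np.uint8)
o[:384,:400]=im[:,56:456];o[:400,400:]=cv2.resize(k[240:340,215:315],(400,400),interpolation=cv2.INTER_CUBIC)
cv2.imwrite("pics/w4.png",o)
E
```

```text
[422.31889712 292.21397329   4.08807086] 0.49826743743066976 [-0.31693392 -0.43752309  0.34202896]
```

View pics/w4.png

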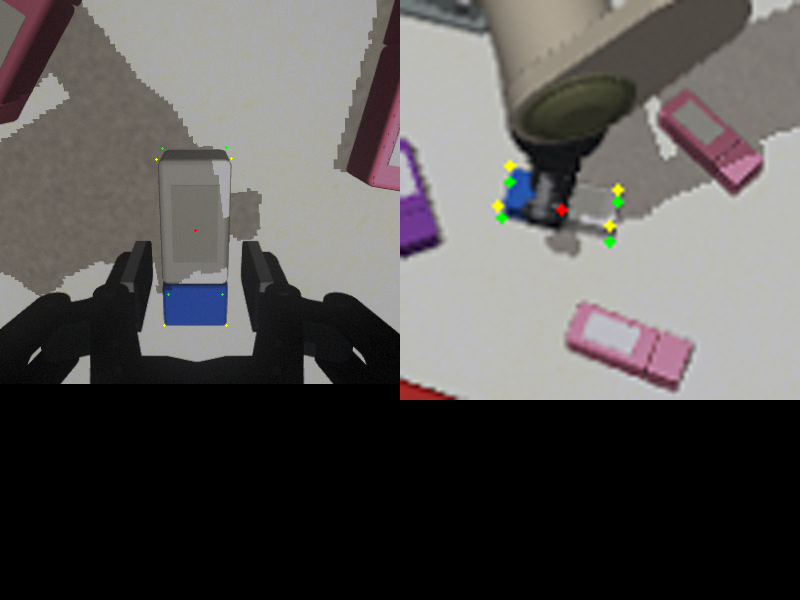

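Overlay agrees: the fingers straddle the carrier, with its corners and the TCP where computed. I'll close in steps this time.

Emit:
carry_out --pt "0.15 0 0 0 0 0 0" --pt "0.2 0 0 0 0 0 0" --pt "0.25 0 0 0 0 0 0" --pt "0.3 0 0 0 0 0 0" --pt "0.3 0 0 0 0 0 0" --newtons 40

```text
time_s: 6.8
eef_pos: [421.9, 292.0, 3.3]
ee_rot: [0.706, 0.043, 0.706, -0.043]
force: [0.7, -0.3, 0.1]
grip_width: 0.35
```

```bash
python3 - <<'E'
from plan import *
s=ctrl.sense();print(s["eef_pos"],s["grip_width"],s["force"],s["wrist_torque"])
im=viewer.capture("wrist")[:,:,::-1].copy();k=viewer.capture("side")[:,:,::-1].copy()
o=np.zeros((600,800,3),np.uint8)
o[:384,:400]=im[:,56:456];o[:400,400:]=cv2.resize(k[240:340,215:315],(400,400),interpolation=cv2.INTER_CUBIC)
cv2.imwrite("pics/w5.png",o)
E
```

```text
[421.8502439  292.00919656   3.29510752] 0.35025892884695387 [ 0.67518495 -0.26229859  0.13881   ] [-0.01466078 -0.02414198  0.01185572]
```

View pics/w5.png

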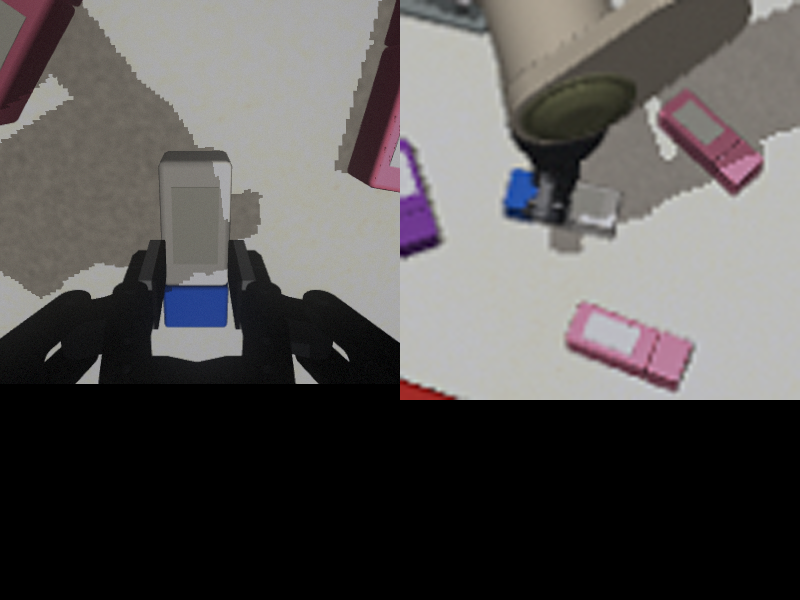

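The fingers are now just about touching the carrier's sides (inner faces at u≈163 and 233), at a reading of 0.35. I'll close further in small steps, watching the width.

Emit:
carry_out --pt "0.35 0 0 0 0 0 0" --pt "0.4 0 0 0 0 0 0" --pt "0.4 0 0 0 0 0 0" --pt "0.4 0 0 0 0 0 0" --pt "0.4 0 0 0 0 0 0" --newtons 40

```text
time_s: 7.52
eef_pos: [421.9, 292.0, 3.3]
ee_rot: [0.706, 0.043, 0.706, -0.043]
force: [-0.2, -0.5, -0.1]
grip_width: 0.295
```

Emit:
carry_out --pt "0.45 0 0 0 0 0 0" --pt "0.5 0 0 0 0 0 0" --pt "0.5 0 0 0 0 0 0" --pt "0.5 0 0 0 0 0 0" --pt "0.5 0 0 0 0 0 0" --newtons 40

```text
time_s: 8.15
eef_pos: [421.8, 292.0, 3.3]
ee_rot: [0.706, 0.043, 0.706, -0.043]
force: [-0.7, 0.2, -0.8]
grip_width: 0.248
```

```bash
python3 - <<'E'
from plan import *
s=ctrl.sense();print(s["eef_pos"],s["grip_width"],s["force"],s["wrist_torque"])
im=viewer.capture("wrist")[:,:,::-1].copy();k=viewer.capture("side")[:,:,::-1].copy()
o=np.zeros((600,800,3),np.uint8)
o[:384,:400]=im[:,56:456];o[:400,400:]=cv2.resize(k[240:340,215:315],(400,400),interpolation=cv2.INTER_CUBIC)
cv2.imwrite("pics/w6.png",o)
g=cv2.cvtColor(im,cv2.COLOR_BGR2HSV)
for z in(250,280,320): print(z,g[z,150:370:4,2].tolist())
E
```

```text
[421.84286982 291.9980628    3.30270514] 0.24831260362857405 [-0.66242895  0.20729566 -0.82225171] [ 0.02781921  0.01189012 -0.00525325]
250 [107, 109, 111, 110, 107, 104, 102, 111, 104, 103, 105, 104, 105, 92, 27, 27, 47, 45, 43, 31, 41, 106, 109, 108, 109, 109, 111, 107, 109, 111, 110, 114, 30, 47, 50, 51, 32, 32, 94, 164, 166, 164, 169, 167, 165, 167, 170, 171, 167, 171, 171, 168, 169, 169, 167]
280 [166, 163, 164, 164, 165, 164, 162, 164, 166, 162, 76, 25, 27, 25, 37, 67, 77, 78, 31, 28, 36, 116, 118, 140, 166, 165, 169, 162, 167, 168, 168, 155, 27, 33, 49, 78, 69, 43, 27, 29, 30, 30, 165, 166, 165, 167, 166, 166, 165, 167, 166, 167, 166, 167, 166]
320 [22, 23, 20, 22, 25, 21, 18, 23, 15, 16, 17, 17, 16, 19, 20, 22, 24, 22, 26, 89, 139, 138, 138, 140, 139, 138, 141, 136, 141, 140, 141, 137, 133, 35, 27, 21, 20, 21, 24, 18, 18, 17, 17, 19, 15, 18, 19, 21, 21, 19, 19, 17, 22, 21, 20]
```

At a reading of 0.25 the finger faces, 45 px apart, cover the 66 px wide carrier. So the fingers are above it, not beside it. From the finger gap in pixels against the known opening, and the tip row (v≈240 rather than 214), the real fingertips are about 30 mm short of the reported TCP. The carrier overlay rules out a camera error. I'll open and descend carefully, watching force.

Emit:
carry_out --pt "-0.5 0 0 0 0 0 0" --pt "-0.5 0 0 0 0 0 0" --pt "-0.5 0 0 0 0 0 0" --pt "-0.5 6 0 0 0 0 0" --pt "-0.5 12 0 0 0 0 0"

```text
time_s: 8.88
eef_pos: [421.8, 292.0, -9.2]
ee_rot: [0.706, 0.043, 0.706, -0.043]
force: [-0.6, -0.2, 0.4]
grip_width: 0.748
```

Emit:
carry_out --pt "-0.5 2 0 0 0 0 0" --pt "-0.5 4 0 0 0 0 0" --pt "-0.5 6 0 0 0 0 0" --pt "-0.5 8 0 0 0 0 0" --pt "-0.5 8 0 0 0 0 0"

```text
time_s: 9.5
eef_pos: [421.8, 292.0, -16.8]
ee_rot: [0.706, 0.043, 0.706, -0.043]
force: [-0.1, 0.8, 0.8]
grip_width: 0.751
```

Emit:
carry_out --pt "0.1 0 0 0 0 0 0" --pt "0.2 0 0 0 0 0 0" --pt "0.3 0 0 0 0 0 0" --pt "0.4 0 0 0 0 0 0" --pt "0.5 0 0 0 0 0 0" --newtons 30

```text
time_s: 10.12
eef_pos: [422.0, 292.1, -16.5]
ee_rot: [0.706, 0.043, 0.706, -0.043]
force: [-1.4, 0.1, 4.4]
grip_width: 0.39
```

The fingers stop on the carrier now (width 0.39 ≈ 33 mm), with TCP reading −16.8 and no desk contact. That confirms the offset. I'll regrip 6 mm deeper.

Emit:
carry_out --pt "0.0 0 0 0 0 0 0" --pt "0.0 2 0 0 0 0 0" --pt "0.0 4 0 0 0 0 0" --pt "0.0 6 0 0 0 0 0" --pt "0.0 6 0 0 0 0 0"

```text
time_s: 10.75
eef_pos: [421.7, 291.9, -23.0]
ee_rot: [0.706, 0.043, 0.706, -0.043]
force: [-0.2, 0.5, 0.5]
grip_width: 0.498
```

Emit:
carry_out --pt "0.6 0 0 0 0 0 0" --pt "1 0 0 0 0 0 0" --pt "1 0 0 0 0 0 0" --pt "1 0 0 0 0 0 0" --pt "1 0 0 0 0 0 0" --newtons 50

```text
time_s: 11.38
eef_pos: [422.0, 292.1, -22.6]
ee_rot: [0.706, 0.043, 0.706, -0.043]
force: [0.2, 0.4, 2.5]
grip_width: 0.386
```

```bash
python3 - <<'E'
from plan import *
s=ctrl.sense();print(s["eef_pos"],s["grip_width"],s["force"])
D=(592.8,25.7,-.167);M,t=deckT(*D);Q=deckR(*D)
f=lambda x,y,z:M@np.array([x,y,z])+t
print(f(0,0,100),f(0,0,-23))
plan([((422,292,120),down(-.117)),(f(0,0,95),Q)],1)
E
```

```text
[421.98108057 292.06131843 -22.56677933] 0.3861727080925738 [0.18965529 0.3634629  2.46338283]
[543.4956061   34.01124189 196.60254038] [604.1400106   23.78841436  90.08141571]
[[1, -47.5, 0, 0, -0.1, 0, -0.0], [1, -95.0, 0, 0, -0.2, 0, -0.0], [1, -142.6, 0, 0.1, -0.3, 0, -0.0], [1, -157.0, -48.3, 31.0, 0.2, -6.0, -0.1], [1, -171.5, -96.5, 62.0, 0.8, -12.0, -0.3]]
[[1, -7.4, -47.9, 33.9, 0.6, -6.0, -0.1], [1, -14.8, -95.7, 67.8, 1.1, -12.0, -0.3], [1, -22.3, -143.6, 101.7, 1.7, -18.0, -0.4], [1, -22.3, -143.6, 101.7, 1.7, -18.0, -0.4], [1, -22.3, -143.6, 101.7, 1.7, -18.0, -0.4]]
```

Emit:
carry_out --pt "1 -20 0 0 0 0 0" --pt "1 -75 0 0 0 0 0" --pt "1 -135 0 0 0 0 0" --pt "1 -157 -48 31 0.2 -6 0" --pt "1 -171 -96 62 0.8 -12 -0.3"

```text
time_s: 12.0
eef_pos: [472.4, 188.0, 149.5]
ee_rot: [0.777, 0.041, 0.626, -0.054]
force: [1.0, 0.1, -1.1]
grip_width: 0.389
```

Emit:
carry_out --pt "1 -7 -48 34 0.6 -6 -0.1" --pt "1 -15 -96 68 1.1 -12 -0.3" --pt "1 -22 -143.6 101.7 1.7 -18 -0.4" --pt "1 -22 -143.6 101.7 1.7 -18 -0.4" --pt "1 -22 -143.6 101.7 1.7 -18 -0.4"

```text
time_s: 12.62
eef_pos: [545.5, 34.4, 191.0]
ee_rot: [0.863, 0.042, 0.499, -0.072]
force: [0.8, 0.4, -0.9]
grip_width: 0.384
```

```bash
cat > nest.py <<'E'
import sys
from plan import *
D=(592.8,25.7,-.167)
s=ctrl.sense();im=viewer.capture("wrist")[:,:,::-1].copy();c=cam("wrist",s);cv2.imwrite(f"pics/{sys.argv[1]}_raw.png",im)
M,t=deckT(*D);d=lambda P:M@np.array(P,float)+t
print("tcp in deck",(M.T@(np.array(s["eef_pos"])-t)).round(1),"rot err deg",np.degrees((deckR(*D).inv()*rot(s["ee_rot"])).as_rotvec()).round(1),s["grip_width"],s["force"])
im=cv2.resize(im,None,fx=1.55,fy=1.55,interpolation=cv2.INTER_CUBIC)
def dot(P,col): u=(proj(c,P)[0]+.5)*1.55-.5;cv2.circle(im,tuple(np.int32(u.round())),2,col,-1)
for x in(-50,50):
    for y in(-20.5,20.5): dot(d((x,y,0)),(0,255,0))
for P in((0,70,30),(-8.5,70,37),(-18,59,30),(-18,81,30),(-18,59,0),(0,-80,46),(-106,95,0),(-106,-95,0),(-50,0,15)): dot(d(P),(0,0,255))
cv2.imwrite(f"pics/{sys.argv[1]}.png",im)
E
python3 nest.py n1
```

```text
tcp in deck [-1.1  0.7 94.2] rot err deg [0.  0.1 0. ] 0.38405790372281057 [ 0.8326073   0.36721034 -0.86950167]
```

View pics/n1.png

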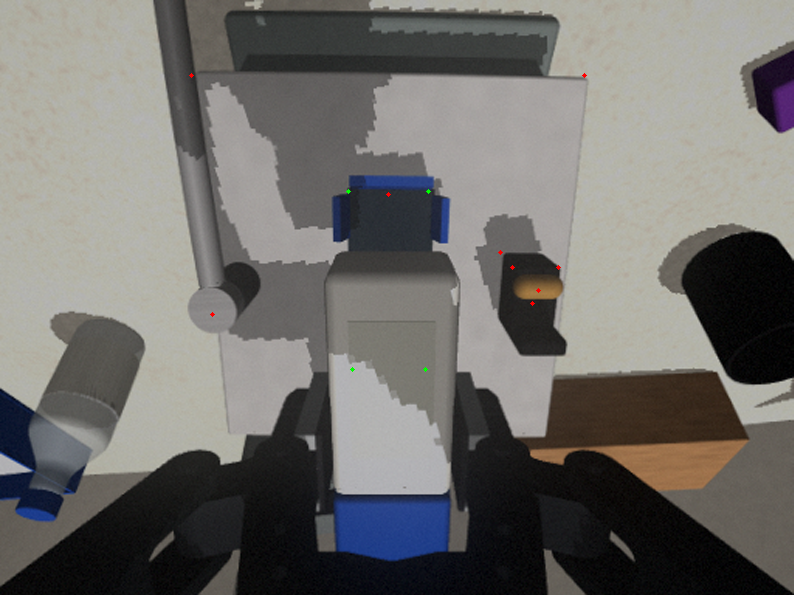

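```bash
cat > fit2.py <<'E'
from plan import *
from scipy.optimize import least_squares
s=ctrl.sense();c=cam("wrist",s)
u=lambda U,V:np.array([(U+.5)/1.55-.5,(V+.5)/1.55-.5])
L=[(u(197,73),(1,95*-1,0)),(u(587,78),(1,95,0)),(u(350,188),(-50,-20.5,0)),(u(434,188),(-50,20.5,0)),(u(212,310),(0,-80,46)),(u(538,288),(-8.5,70,36)),(u(502,254),(-18,59,0))]
def res(p):
    M,t=deckT(*p[:3]);return np.array([proj(c,M@np.array((P[0] if P[0]!=1 else p[3]-100,)+P[1:])+t)[0]-w for w,P in L])
r=least_squares(lambda p:res(p).ravel(),[592.8,25.7,-.167,-6],x_scale=[10,10,.1,10])
print(r.x.round(3),res(r.x).round(1).tolist())
E
python3 fit2.py
```

```text
[ 5.91608e+02  2.72380e+01 -1.83000e-01 -4.48000e+00] [[-1.4, -0.4], [0.9, 0.6], [0.4, 0.1], [-1.8, 0.8], [0.8, -0.0], [1.1, 0.7], [-0.2, -1.4]]
```

```bash
sed -i 's/^D=.*/D=(592,27,-.178)/' nest.py; python3 - <<'E'
from plan import *
D=(592,27,-.178);M,t=deckT(*D);Q=deckR(*D)
f=lambda x,y,z:M@np.array([x,y,z])+t
plan([(f(0,0,40),Q,20),(f(0,0,-2),Q,20)],1)
E
```

```text
[[1, 17.9, 0, 0.1, 0.2, 0, -0.1], [1, 35.8, 0.1, 0.2, 0.4, -0.1, -0.2], [1, 53.7, 0.1, 0.3, 0.6, -0.1, -0.4], [1, 67.7, 0, 0.4, 0.6, -0.1, -0.4], [1, 81.7, -0.1, 0.4, 0.6, -0.1, -0.4]]
[[1, 14.0, 0, 0, 0, 0, 0.0], [1, 14.0, 0, 0, 0, 0, 0.0], [1, 14.0, 0, 0, 0, 0, 0.0], [1, 14.0, 0, 0, 0, 0, 0.0], [1, 14.0, 0, 0, 0, 0, 0.0]]
```

Emit:
carry_out --pt "1 18 0 0.1 0.2 0 -0.1" --pt "1 36 0 0.2 0.4 -0.1 -0.2" --pt "1 54 0 0.3 0.6 -0.1 -0.4" --pt "1 75 0 0.4 0.6 -0.1 -0.4" --pt "1 95 -0.1 0.4 0.6 -0.1 -0.4"

```text
time_s: 13.3
eef_pos: [593.2, 27.6, 108.4]
ee_rot: [0.863, 0.044, 0.498, -0.077]
force: [0.6, 0.1, -0.7]
grip_width: 0.386
```

Emit:
carry_out --pt "1 3 0 0 0 0 0" --pt "1 6 0 0 0 0 0" --pt "1 9 0 0 0 0 0" --pt "1 12 0 0 0 0 0" --pt "1 12 0 0 0 0 0"

```text
time_s: 13.92
eef_pos: [599.1, 24.9, 99.1]
ee_rot: [0.863, 0.045, 0.497, -0.078]
force: [0.2, 0.6, -1.3]
grip_width: 0.389
```

```bash
python3 nest.py n2; python3 - <<'E'
import cv2,numpy as np
im=cv2.imread("pics/n2_raw.png")
print([im[v,252].tolist() for v in range(90,200,6)])
E
```

```text
tcp in deck [  0.9  -0.8 -13.2] rot err deg [ 0.1 -0.1 -0.1] 0.3888052478902118 [ 0.19044986  0.56890929 -1.30939915]
[[124, 125, 128], [124, 126, 129], [120, 122, 127], [123, 124, 128], [120, 121, 124], [123, 125, 126], [121, 124, 127], [109, 55, 37], [110, 56, 36], [48, 44, 41], [51, 47, 42], [47, 42, 39], [73, 73, 76], [72, 74, 75], [75, 78, 79], [128, 134, 136], [155, 163, 167], [153, 160, 164], [157, 162, 167]]
```

Underside is 9 mm off the floor, between the lips, with no contact force. I'll finish lowering.

Emit:
carry_out --pt "1 3 0.5 -0.5 0 0 0" --pt "1 5 0.5 -0.5 0 0 0" --pt "1 7 0.5 -0.5 0 0 0" --pt "1 8 0.5 -0.5 0 0 0" --pt "1 8 0.5 -0.5 0 0 0"

```text
time_s: 14.6
eef_pos: [602.7, 24.8, 91.8]
ee_rot: [0.863, 0.045, 0.497, -0.078]
force: [0.5, -0.4, 0.5]
grip_width: 0.39
```

Emit:
carry_out --pt "1 0.6 0 0 0 0 0" --pt "1 1.2 0 0 0 0 0" --pt "1 1.8 0 0 0 0 0" --pt "1 1.8 0 0 0 0 0" --pt "1 1.8 0 0 0 0 0"

```text
time_s: 15.22
eef_pos: [603.0, 24.8, 91.6]
ee_rot: [0.863, 0.044, 0.497, -0.078]
force: [-17.7, 1.0, 17.2]
grip_width: 0.387
```

```bash
python3 nest.py n3
```

```text
tcp in deck [  0.5  -0.2 -21.6] rot err deg [ 0.1 -0.1 -0.1] 0.3874809815249483 [-17.69611005   1.02822302  17.19603124]
```

View pics/n3.png

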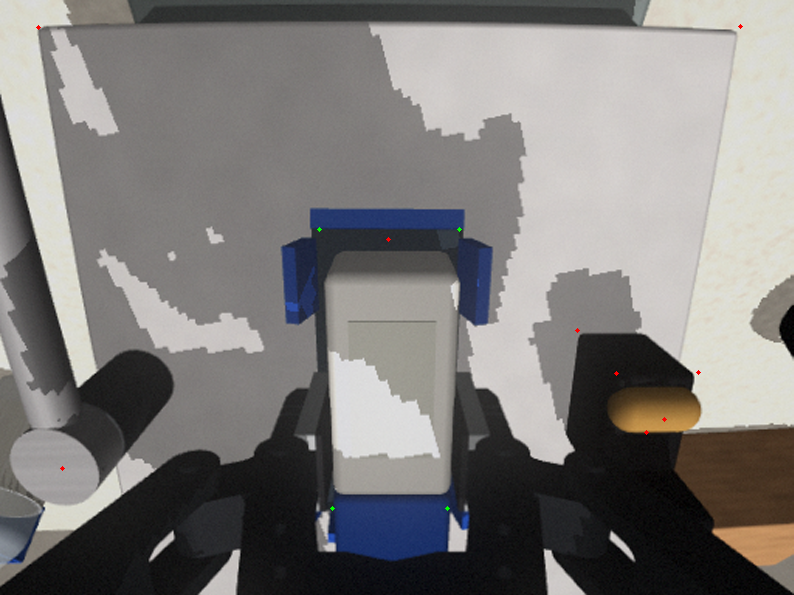

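Contact is about 24 N along the deck normal at the seated height. The picture shows the carrier between the lips and clear of the lower lip, with the cap uphill. I'll release with a small opening so the fingers miss the catch and post, then back off.

Emit:
carry_out --pt "0.1 -1 0 0 0 0 0" --pt "0 -1 0 0 0 0 0" --pt "-0.15 -1 0 0 0 0 0" --pt "-0.15 -1 0 0 0 0 0" --pt "-0.15 -1 0 0 0 0 0"

```text
time_s: 15.9
eef_pos: [603.1, 24.7, 91.1]
ee_rot: [0.863, 0.045, 0.497, -0.078]
force: [0.2, 0.2, 1.3]
grip_width: 0.571
```

Emit:
carry_out --pt "-0.15 -15 0 0 0 0 0" --pt "-0.15 -35 0 0 0 0 0" --pt "-0.15 -70 0 0 0 0 0" --pt "-0.15 -105 0 0 0 0 0" --pt "-0.15 -105 0 0 0 0 0"

```text
time_s: 16.52
eef_pos: [551.5, 34.4, 185.1]
ee_rot: [0.864, 0.044, 0.495, -0.078]
force: [0.8, -0.9, -0.5]
grip_width: 0.575
```

```bash
python3 nest.py n4; cat > knob.py <<'E'
from plan import *
from scipy.optimize import least_squares
D=(592,27,-.178);M,t=deckT(*D);L=[]
ks=lambda h,z:M@np.array([-165*np.sin(h),-80+165*np.cos(h),z])+t
for n in("top","side"):
    c=cam(n);im=viewer.capture(n);g=cv2.cvtColor(im,cv2.COLOR_RGB2HSV)
    p=np.int32(proj(c,ks(1.62,60))[0]);m=np.zeros(g.shape[:2],bool);m[p[1]-12:p[1]+13,p[0]-12:p[0]+13]=1
    m&=((g[...,0]<8)|(g[...,0]>172))&(g[...,1]>150)&(g[...,2]>60)
    v,u=np.nonzero(m);print(n,len(u),u.mean() if len(u) else 0,v.mean() if len(u) else 0)
    if len(u)>3:L.append((c,(u.mean(),v.mean())))
r=least_squares(lambda p:np.concatenate([proj(c,ks(p[0],60))[0]-w for c,w in L]),[1.62]);print(r.x,r.fun.round(2))
E
python3 knob.py
python3 - <<'E'
import cv2
a=cv2.imread("pics/n4_raw.png");print(a.shape)
E
```

```text
tcp in deck [ 1.9  0.1 85.6] rot err deg [ 0.1 -0.4 -0.1] 0.574892249993607 [ 0.83073222 -0.89415376 -0.54902447]
top 16 267.1875 210.0
side 22 269.09090909090907 200.6818181818182
[1.64539201] [ 0.17 -0.49 -1.36 -0.16]
(384, 512, 3)
```

View pics/n4.png

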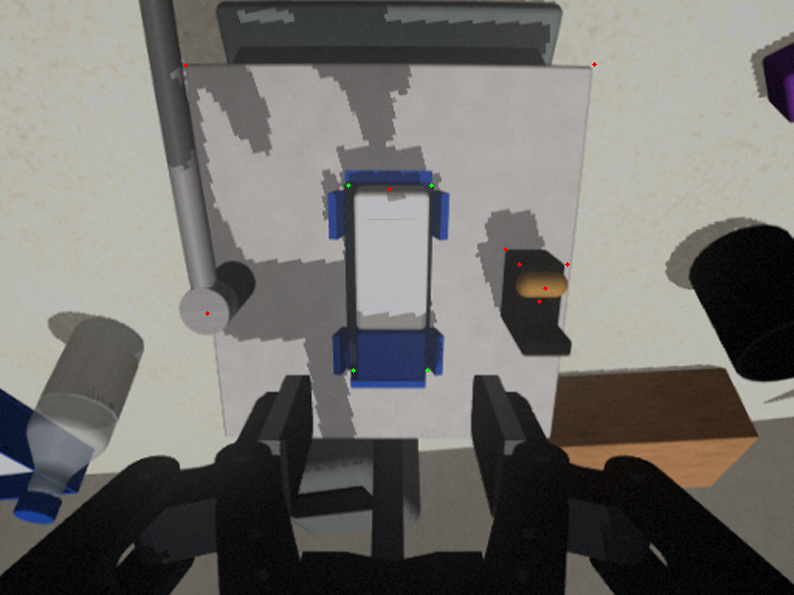

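The carrier sits flat in the nest, cap uphill, with the gripper clear. The keeper knob fits at θ≈1.645. I'll hover over it.

```bash
cat > kb.py <<'E'
from plan import *
D=(592,27,-.178);M,t=deckT(*D)
def kp(th,z,off=0,rad=165): # tool pose at knob, jaws tangential, off = lead along closing tangent
    p=np.array([-rad*np.sin(th)+off*np.cos(th),-80+rad*np.cos(th)+off*np.sin(th),z])
    T=M@np.array([np.cos(th),np.sin(th),0]);x=-M[:,2];return (M@p+t,R.from_matrix(np.c_[x,T,np.cross(x,T)]))
def red():
    s=ctrl.sense();c=cam("wrist",s);im=viewer.capture("wrist");cv2.imwrite("pics/red_raw.png",im[:,:,::-1]);g=cv2.cvtColor(im,cv2.COLOR_RGB2HSV)
    m=(((g[...,0]<8)|(g[...,0]>172))&(g[...,1]>150)&(g[...,2]>50)).astype(np.uint8)
    n,l,st,ce=cv2.connectedComponentsWithStats(m);print("exp",proj(c,kp(1.645,42)[0]),proj(c,kp(1.645,76)[0]))
    for i in range(1,n):
        if st[i,4]>60: print(st[i],ce[i].round(1))
    print("tcp deck",(M.T@(np.array(s["eef_pos"])-t)).round(1),s["grip_width"],s["force"].round(1))
E
python3 - <<'E'
from kb import *
print(kp(1.645,31)[0])
plan([kp(1.645,95)],-.15,dmax=45)
E
```

```text
[420.16467325 -35.79918824  54.57381345]
[[-0.15, -2.5, -18.5, -32.8, -0.9, 0, 0.0], [-0.15, -5.0, -36.9, -65.7, -1.7, 0, 0.0], [-0.15, -7.5, -55.4, -98.5, -2.6, 0, 0.0], [-0.15, -10, -73.8, -131.3, -3.5, 0, 0.1], [-0.15, -12.5, -92.3, -164.1, -4.3, 0, 0.1]]
```

Emit:
carry_out --pt "-0.15 -3 -18 -33 -1 0 0" --pt "-0.15 -5 -37 -66 -2 0 0" --pt "-0.15 -8 -55 -99 -3 0 0" --pt "-0.15 -10 -74 -131 -4 0 0" --pt "-0.15 -12 -92 -164 -4.3 0 0"

```text
time_s: 17.3
eef_pos: [388.2, -30.1, 108.9]
ee_rot: [0.864, 0.012, 0.5, -0.059]
force: [-0.2, -0.3, 0.8]
grip_width: 0.573
```

Emit:
carry_out --pt "-0.15 0 0 0 0 0 0" --pt "-0.15 0 0 0 0 0 0" --pt "-0.15 0 0 0 0 0 0" --pt "-0.15 0 0 0 0 0 0" --pt "-0.15 0 0 0 0 0 0"

```text
time_s: 17.92
eef_pos: [389.5, -29.8, 110.2]
ee_rot: [0.864, 0.012, 0.5, -0.059]
force: [0.7, 1.0, 0.4]
grip_width: 0.577
```

```bash
python3 -c "
from kb import *
red();print(ctrl.sense()['joints'].round(2));plan([kp(1.645,31,0)],-.15,dmax=20)"
```

```text
exp [[250.56709009 197.26649385]] [[250.22924555 215.28194066]]
[241 203  25  23 437] [253. 214.]
tcp deck [-163.7  -91.7   94.8] 0.5768966570855846 [0.7 1.  0.4]
[-0.5  -0.15  2.4   0.4   0.42 -2.3 ]
[[-0.15, 16.0, -0.1, -0.2, 0, 0, 0.0], [-0.15, 31.9, -0.2, -0.4, 0, 0.1, 0.0], [-0.15, 47.9, -0.3, -0.7, 0, 0.1, 0.1], [-0.15, 63.8, -0.4, -0.9, 0, 0.1, 0.1], [-0.15, 63.8, -0.4, -0.9, 0, 0.1, 0.1]]
```

Knob seen at (253,214) against an expected (250,212), within 2 mm. I'll descend and pinch.

Emit:
carry_out --pt "-0.15 16 0.5 0 0 0 0" --pt "-0.15 32 1 0 0 0 0" --pt "-0.15 48 1 0 0 0 0" --pt "-0.15 60 1 0 0 0 0" --pt "-0.15 64 1 0 0 0 0"

```text
time_s: 18.6
eef_pos: [421.1, -34.6, 54.1]
ee_rot: [0.864, 0.012, 0.5, -0.059]
force: [0.2, -0.3, -0.0]
grip_width: 0.575
```

Emit:
carry_out --pt "0.3 0 0 0 0 0 0" --pt "0.6 0 0 0 0 0 0" --pt "1 0 0 0 0 0 0" --pt "1 0 0 0 0 0 0" --pt "1 0 0 0 0 0 0" --newtons 30

```text
time_s: 19.23
eef_pos: [421.1, -34.7, 54.9]
ee_rot: [0.864, 0.012, 0.5, -0.059]
force: [-2.2, 0.4, 4.9]
grip_width: 0.175
```

```bash
python3 -c "
from kb import *
red();plan([kp(h,31,0) for h in np.linspace(1.645,.15,16)[1:]],1)"
```

```text
exp [[248.46177241 236.48655702]] [[247.48991172 270.77385176]]
[236 253  34  32 846] [252.4 268.9]
tcp deck [-163.8  -91.    31. ] 0.17545148325495888 [-2.2  0.4  4.9]
[[1, -0.1, 15.2, -0.1, 5.7, 0.1, 0.1], [1, -0.1, 31.5, 2.4, 11.4, 0.1, 0.1], [1, -0.1, 47.4, 6.4, 17.1, 0.1, 0.1], [1, -0.1, 62.9, 12.0, 22.8, 0.1, 0.1], [1, -0.1, 77.7, 19.2, 28.5, 0.1, 0.1]]
[[1, 0, 16.4, 0.8, 5.7, 0, -0.0], [1, 0, 32.7, 3.3, 11.4, 0, -0.0], [1, 0, 48.6, 7.3, 17.1, 0, -0.0], [1, 0, 64.1, 12.9, 22.8, 0, 0.0], [1, 0, 78.9, 20.1, 28.6, 0, 0.0]]
[[1, 0, 16.4, 0.8, 5.7, 0, -0.0], [1, 0, 32.7, 3.3, 11.4, 0, -0.0], [1, 0, 48.6, 7.3, 17.1, 0, -0.0], [1, 0, 64.1, 12.9, 22.8, 0, -0.0], [1, 0, 78.9, 20.1, 28.6, 0, 0.0]]
```

Width 0.175 ≈ 15 mm: knob pinched. Swinging along the arc.

Emit:
carry_out --pt "1 0 15.2 0 5.7 0 0" --pt "1 0 31.5 2.4 11.4 0 0" --pt "1 0 47.4 6.4 17.1 0 0" --pt "1 0 62.9 12 22.8 0 0" --pt "1 0 77.7 19.2 28.5 0 0"

```text
time_s: 19.9
eef_pos: [443.1, 32.1, 60.4]
ee_rot: [0.841, 0.2, 0.475, -0.166]
force: [0.3, -2.5, 3.8]
grip_width: 0.173
```

```bash
python3 -c "
from kb import *
red();print(ctrl.sense()['joints'].round(2));plan([kp(h,31,0) for h in np.linspace(1.147,.15,11)[1:]],1)"
```

```text
exp [[121.95590977 261.67621395]] [[ 94.791601   299.57235364]]
[236 253  34  32 835] [252.3 269. ]
tcp deck [-152.5  -21.4   30.8] 0.17278994237982223 [ 0.3 -2.5  3.8]
[-0.2   0.14  2.31  0.06  0.17 -1.27]
[[1, -0.2, 24.8, 0.2, 8.6, 0.2, -0.1], [1, -0.1, 40.9, 3.5, 14.4, 0.2, -0.1], [1, -0.1, 56.7, 8.4, 20.1, 0.2, -0.1], [1, -0.1, 71.8, 14.8, 25.8, 0.1, -0.1], [1, 0, 86.2, 22.7, 31.5, 0.1, -0.1]]
[[1, 0, 16.4, 0.8, 5.7, 0, 0.0], [1, 0, 32.7, 3.3, 11.4, 0, 0.0], [1, 0, 48.6, 7.3, 17.1, 0, 0.0], [1, 0, 64.1, 12.9, 22.8, 0, 0.0], [1, 0, 78.9, 20.1, 28.6, 0, 0.0]]
```

Emit:
carry_out --pt "1 0 20 0 7 0 0" --pt "1 0 40 3.3 14 0 0" --pt "1 0 56.7 8.4 20 0 0" --pt "1 0 71.8 14.8 26 0 0" --pt "1 0 86.2 22.7 31.5 0 0"

```text
time_s: 20.58
eef_pos: [501.2, 94.4, 87.1]
ee_rot: [0.756, 0.42, 0.411, -0.288]
force: [8.4, -23.2, 5.1]
grip_width: 0.171
```

```bash
python3 -c "
from kb import *
red();print(ctrl.sense()['joints'].round(2));plan([kp(h,31,0) for h in np.linspace(.648,.15,6)[1:]],1)"
```

```text
exp [[ 27.13619109 344.71146859]] [[-10.73614506 390.4405118 ]]
[236 257  34  31 823] [252.5 272. ]
tcp deck [-99.2  50.3  30.8] 0.17080427562155046 [  8.4 -23.2   5.1]
[ 0.01  0.22  2.09 -0.3   0.32 -0.2 ]
[[1, 0, 15.1, -0.3, 6.0, 0.2, -0.3], [1, 0.1, 31.4, 2.2, 11.7, 0.1, -0.3], [1, 0.2, 47.3, 6.3, 17.5, 0.1, -0.3], [1, 0.3, 62.7, 12.0, 23.2, 0.1, -0.3], [1, 0.3, 77.4, 19.2, 28.9, 0.1, -0.3]]
```

A radial pull of about 25 N is building, so my arc radius is slightly large. I'll bias the path 2 mm towards the hinge.

Emit:
carry_out --pt "1 0 15.1 2 6 0 0" --pt "1 0 31.4 4.5 11.7 0 0" --pt "1 0 47.3 8.6 17.5 0 0" --pt "1 0 62.7 14.3 23.2 0 0" --pt "1 0 77.4 21.5 28.9 0 0"

```text
time_s: 21.25
eef_pos: [567.8, 113.3, 122.7]
ee_rot: [0.626, 0.595, 0.328, -0.383]
force: [-3.2, -10.7, 5.5]
grip_width: 0.175
```

```bash
python3 -c "
from kb import *
red();print(ctrl.sense()['joints'].round(2));plan([kp(h,31,0,163) for h in np.linspace(.15,-.02,6)[1:]],1)"
```

```text
exp [[ 23.5727422 428.767534 ]] [[ -7.70321564 477.84000363]]
[236 258  34  31 828] [252.6 273. ]
tcp deck [-27.5  80.7  30.6] 0.17470144471309437 [ -3.2 -10.7   5.5]
[ 0.05  0.29  1.86 -0.25  0.48  0.27]
[[1, -0.2, 6.6, -0.1, 1.9, 0, -0.1], [1, -0.2, 12.1, 0.2, 3.9, 0, -0.1], [1, -0.2, 17.6, 0.7, 5.8, 0, -0.1], [1, -0.2, 23.1, 1.3, 7.8, 0, -0.1], [1, -0.2, 28.6, 2.2, 9.7, 0, -0.1]]
```

Emit:
carry_out --pt "1 0 6.6 0.5 2 0 0" --pt "1 0 12 0.7 4 0 0" --pt "1 0 17.5 1.2 6 0 0" --pt "1 0 23 1.8 8 0 0" --pt "1 0 28 2.5 9.7 0 0"

```text
time_s: 21.92
eef_pos: [590.9, 111.0, 136.0]
ee_rot: [0.574, 0.644, 0.296, -0.41]
force: [-18.4, 1.7, 2.6]
grip_width: 0.17
```

```bash
python3 -c "
from kb import *
red();f=M.T@ctrl.sense()['force'];print(f.round(1))"
```

```text
exp [[ 34.06529009 453.4900265 ]] [[  5.98012688 502.88274443]]
[ 236  234   34   55 1100] [252.8 267.3]
tcp deck [-0.8 82.5 30.5] 0.16987885080777004 [-18.4   1.7   2.6]
[-4.  -5.2 12.3]
```

Emit:
carry_out --pt "1 0 2 0 0 0 0" --pt "1 0 3 0 0 0 0" --pt "1 0 4 0 0 0 0" --pt "1 0 4 0 0 0 0" --pt "1 0 4 0 0 0 0"

```text
time_s: 22.6
eef_pos: [590.8, 111.0, 135.5]
ee_rot: [0.573, 0.642, 0.299, -0.412]
force: [-22.9, 0.5, 7.9]
grip_width: 0.169
```

```bash
python3 -c "
from kb import *
s=ctrl.sense();print((M.T@s['force']).round(1),(M.T@(s['eef_pos']-t)).round(2))"
```

```text
[-15.7  -3.5  18.1] [-1.11 82.48 30.12]
```

The bar stops at deck x≈−1 (θ≈0.006), with about 16 N against a further 4 mm command, consistent with home against the cheek. I'll relax, open and back off.

Emit:
carry_out --pt "1 0 -2 0 0 0 0" --pt "0.6 0 -2.5 0 0 0 0" --pt "0.3 0 -2.5 0 0 0 0" --pt "0.2 0 -2.5 0 0 0 0" --pt "0.2 0 -2.5 0 0 0 0"

```text
time_s: 23.22
eef_pos: [593.0, 111.3, 137.2]
ee_rot: [0.574, 0.645, 0.295, -0.409]
force: [0.1, 0.2, 1.1]
grip_width: 0.399
```

Emit:
carry_out --pt "0.2 -10 0 0 0 0 0" --pt "0.2 -25 0 0 0 0 0" --pt "0.2 -45 0 0 0 0 0" --pt "0.2 -70 0 0 0 0 0" --pt "0.2 -70 0 0 0 0 0"

```text
time_s: 23.85
eef_pos: [558.7, 117.9, 200.4]
ee_rot: [0.574, 0.646, 0.294, -0.407]
force: [-0.2, 0.3, -0.1]
grip_width: 0.4
```

```bash
python3 - <<'E'
from kb import *
s=ctrl.sense();c=cam("wrist",s);im=viewer.capture("wrist")[:,:,::-1].copy();cv2.imwrite("pics/f_raw.png",im)
g=cv2.cvtColor(im,cv2.COLOR_BGR2HSV);m=(((g[...,0]<8)|(g[...,0]>172))&(g[...,1]>150)&(g[...,2]>50)).astype(np.uint8)
n,l,st,ce=cv2.connectedComponentsWithStats(m)
for i in range(1,n):
    if st[i,4]>60: print(st[i],ce[i].round(1))
for h in(-.03,0,.03,.06,.1): print(h,proj(c,kp(h,76)[0]).round(1),proj(c,kp(h,60)[0]).round(1))
print((M.T@(s['eef_pos']-t)).round(1),s["grip_width"],s["force"].round(1))
o=cv2.resize(im,(796,597),interpolation=cv2.INTER_CUBIC);sd=viewer.capture("side")[:,:,::-1]
o[:240,-240:]=cv2.resize(sd[160:240,180:260],(240,240),interpolation=cv2.INTER_CUBIC)
cv2.imwrite("pics/final.png",o)
E
```

```text
[234 192  24  33 503] [247.  211.1]
-0.03 [[254.  213.2]] [[253.8 204.6]]
0 [[246.2 213.2]] [[246.6 204.6]]
0.03 [[238.5 213.4]] [[239.3 204.8]]
0.06 [[230.8 213.8]] [[232.2 205.2]]
0.1 [[220.6 214.7]] [[222.6 206.1]]
[  2.8  83.6 102.7] 0.39952561148105664 [-0.2  0.3 -0.1]
```

View pics/final.png

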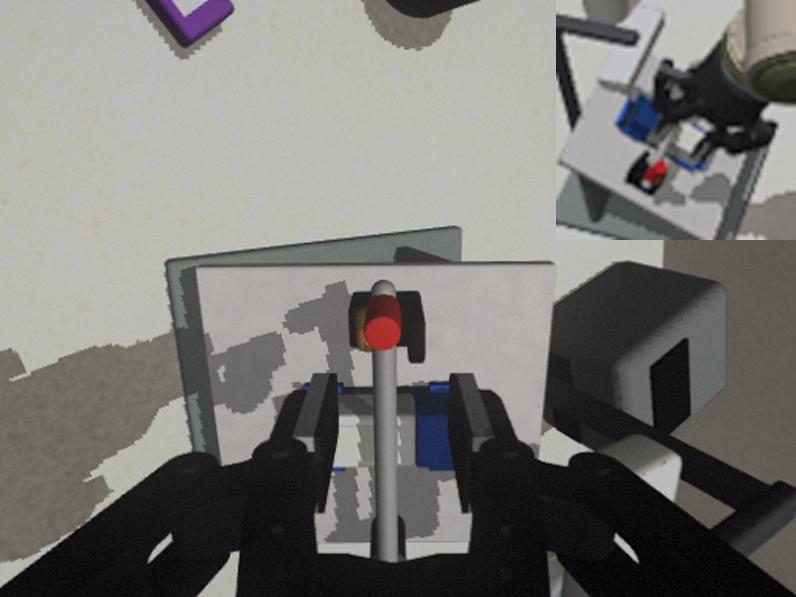

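Final view: the bar lies across the seated carrier, uphill of the brass nub. The knob at u=247 corresponds to θ≈0.00. The gripper is clear and the force is about 0, so I'm handing in.

```bash
python3 -c "
from rig import order
print(order.finish_job())"
```

```text
the job is handed in; nothing more can be done
None
```

The blue-capped carrier is in the nest, flat with its cap uphill. The keeper bar is shut across it, behind the brass nub. I handed in at about 24 s of the 61 s; no verdict was reported.

**What the last checks showed**
- **Seating:** the carrier met the nest floor with about 24 N along the deck normal at the height expected. After release, the picture showed it between all the lips.
- **Keeper:** it came to a firm stop at θ ≈ 0.006 with about 16 N against it. After release, the knob's pixel gave θ ≈ 0.00 (home is under 0.03), with an uncertainty of roughly 0.01–0.02. I did not hear or sense a distinct click; "home" rests on the position, the firm stop and the nub showing downhill of the bar.
- **Gripper:** it was open, backed off and reading about 0 N when I handed in.

**What failed or disagreed**
- **Missed first grasp:** the fingers closed above the carrier and did not move it. Camera geometry put the real fingertips about 30 mm short of the reported TCP, contrary to the description. I confirmed this by descending to a reading of −23 mm without touching the desk, and allowed for it afterwards.
- **Deck yaw:** the first fit gave −0.167 and the closer wrist view −0.183; I used −0.178.
- **Keeper swing:** a radial pull of about 25 N built up partway, so I moved the path 2 mm towards the hinge.
- **Other objects:** I did not go near the orange-capped carrier or re-measure the other things on the desk.

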